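# Set the straightedge against two spring stops

### The job

Pick up the straightedge and lay it flat on the plywood board, on the robot's side of the two red stop blocks and clear of their plungers. Then slide it along the board until its long edge rests against both brass-tipped plungers at once, pressing gently so that no stop is rammed, and leave it there, touching both. Leave the other things alone.

Things in the scene. Friction and masses are not known exactly. Their poses are not given: they have to be found in the camera images.
- grip (a point): Middle of the wooden grip of the loose straightedge: on the bar's centre lines, 36 mm above its underside. The dark grip stands on the bar, 110 mm long (along y), 16 mm thick (x), from 12 to 52 mm above the underside; the bar (top at 12 mm) runs out 22 mm past it on each side. z is up. At the start it lies on the table, pointing roughly away from the robot.
- straightedge: The straightedge: aluminium bar 280 mm long (y), 60 mm wide (x), 0.5 to 0.85 kg, the same either way round, with the wooden grip on top. It lies on two black glide strips 2 mm thick, at y = -55 and +55 mm; the bar itself is 2 to 12 mm above their underside. Origin: centre of the underside. Pushed at mid-length it slides on the board at a steady 2 to 5 N; to turn it about one stop that it touches takes up to 10 N.
- board_middle (a point): Centre of the top face of the plywood board (200 mm along x, 340 mm along y, top 12 mm above the table), fixed to the table. x points away from the robot to the stops, y along the row of stops. Two red stop blocks stand at its far edge, front faces at x = +66 mm, centres at y = -80 and +80 mm. From each a spring plunger points to -x, 6 mm above the board's top.
- board: The same plywood board; origin at the centre of its underside, axes as for board_middle.
- stop_right: Right-hand red stop block (board y = -80 mm), 34 x 40 x 30 mm; origin at the centre of its underside, axes as the board's. Its plunger is screwed in or out by hand: no listed pose tells its reach. Relaxed, its brass tip ends anywhere from x = +37 to +53 mm on the board, whatever the other does. It gives way 3 mm, from 0.5 N to 3 N, then is solid; 15 N would ram it.
- stop_left: Left-hand red stop block (board y = +80 mm), 34 x 40 x 30 mm; origin at the centre of its underside, axes as the board's. Its plunger is screwed in or out by hand: no listed pose tells its reach. Relaxed, its brass tip ends anywhere from x = +37 to +53 mm on the board, whatever the other does. It gives way 3 mm, from 0.5 N to 3 N, then is solid; 15 N would ram it.
- tape_measure: Bystander: yellow tape measure 37 x 82 x 60 mm, origin under its centre; to be left alone.
- screw_tin: Bystander: open round metal tin, 65 mm wide, 57 mm high, origin under its centre; to be left alone.
- marker: Bystander: white marker pen with a black cap, 132 mm long, 18 mm thick, origin under its centre; to be left alone.
- offcut_1: Bystander: dark wood offcut 60 x 90 x 20 mm, origin under its centre; to be left alone.
- masking_tape: Bystander: roll of masking tape 89 mm wide, 25 mm high, origin under its centre; to be left alone.

How it is judged:
By the outcome, as a careful person would: the job done as asked, in the order asked, and still so for the second after the job is handed in, with the robot touching nothing.
It also fails if it takes over 72 s, if anything falls off the work surface, if the arm or the gripper's body presses on something with over 40 N, if the wrist force passes 120 N, or if a joint passes its speed limit or range.

### The arm

A 6-joint arm with a two-finger parallel gripper is mounted at the origin on a cart in front of the work surface, level with it; the furniture and walls round the work are solid. World frame = base frame: x ahead of the robot, y to its left, z up, the work surface at z = 0. Lengths are in m, angles in degrees, forces in N, time in s.
With the tool pointing down it reaches from about 0.275 to 0.975 m from the base axis. Payload 8.4 kg.
Tool frame: the origin (TCP) lies midway between the tips of the shut fingers; the grasp point (between the pads) lies 19 mm behind it; z points along the fingers, y is the line along which they close (so a half turn about z gives the same grasp; the last joint's range is limited). The gripper opens to 92 mm and grips with 3 to 60 N. Pads are 20 mm wide; open, the fingers measure 128 mm over their backs; the gripper's body (75 mm by 189 mm) begins 69 mm behind the grasp point.
Start: joints at [-75.596, 20.225, 93.587, -0, 66.188, -0.138], TCP at [0.157, -0.605, 0.215] pointing down, gripper open.
Joint ranges: [-150.9, 150.9], [-52.94, 120.26], [3.33, 152.33], [-74.26, 254.26], [0, 154.13], [-172.89, 172.89]. Speed limits (degrees/s): [127.2, 127.2, 159.86, 180, 180, 180].

### API

Orientations are given as [roll, pitch, yaw] about the fixed x, y, z axes, in that order (R = Rz(yaw) Ry(pitch) Rx(roll)).
In Python, from station import manip gives the robot as it stands.
- The arm moves only by the shell command python3 -m pendant 'ROWS' [FORCE]. ROWS is a JSON object of lists of equal length, an entry for each row: "grip": the opening, from 0 (shut) to 1 (fully open); "travel": the shift along the world's x, y, z normalised to -1 to 1, where 1 is 0.3 m, a list of three; "turn": the turn, a rotation vector about the world's x, y, z normalised to -1 to 1, where 1 is 180 degrees, a list of three. A call has 1 to 10 rows; each row is the pose to reach, as a shift and turn from the pose commanded when the call began, turning the shorter way round; what a row does not reach only later rows make up. A row lasts 1/10 s, in which the tool goes at most 50 mm and 8.59 degrees, less where a joint would pass 70% of its speed; a pose out of reach is approached as far as the arm can. A call with a number of a shift or a turn outside -1 to 1 is refused whole. A call with a gripper value outside its range is refused whole. The fingers move at their own pace and stop on an object; FORCE is the grip in N (left out, the last holds). Time passes only in rows, so rows that repeat a pose let the fingers close. It gives the time, the measured TCP pose, the force, the opening and the grip force at its end, in the units of the state.
- manip.get_state(): the state, without advancing time (a new reading comes with each control period).
- manip.camera(name): name is "scene" or "top" or "wrist"; returns the picture (420x560x3 uint8, red, green, blue); there is no depth.
- manip.get_calibration(name): a dict with "intrinsics" (3x3 intrinsics, pixels), "R" (3x3) and "t" (3): a world point X has camera coordinates R X + t. Camera axes: x right, y down, z forward; pixel columns grow to the right and rows downward; lengths in m; the calibration is good to about 2 mm. A picture is of the moment at which its call begins: read the wrist's pose just before it. get_calibration takes no time and is no camera call; for the wrist camera it gives the pose at the moment of the call.
- manip.close_job(): hands the job in; it is judged then, once.
Trained networks look in the newest picture that a camera, given by its name, has taken for a name from the list of things; names that differ only in an ending like _2 or _b are one class to them, and where a whole thing is asked for, a point or a joint stands for the part that bears it (a point fixed in the world has none). Each returns a list of dicts, best first, with "p" (0 to 1); they miss things now and then, are a little off and sometimes report something else, mostly with a low value. They report only what shows in the picture. A call takes as long as a camera call.
- manip.masks_of(camera, query): "mask" (420x560 bool, what is visible of it) and "extent" ([left, top, right, bottom] in pixels, round what is visible of it).
The state is a dict: "clock": time; "joints": joint angles; "joint_velocities": joint speeds; "joint_efforts": joint torques, N m; "tool_pos": TCP position; "orientation": TCP orientation; "contact_force": force on the tool from outside, world axes, zero at the start; "moment": the same for the moment, N m; "finger_gap": finger opening in m; "finger_force": force on a finger pad.
Only numpy, scipy, OpenCV 4.12 (cv2) and the standard library are available. Lean on these libraries where they do the work, as an engineer would, in place of code of your own. Each camera call takes 0.05 s, during which the arm holds its last target. There are 200 camera calls.

## Working session

There is one attempt and no reset: what is moved stays moved. The work goes in short steps, Python scripts to look and compute and a shell command to move; the robot and the scene stay as the last step left them, time stands still between calls to the robot, and variables do not carry over. Pictures are saved under pics/ and viewed, at most 10 in all, crops included, and the job is handed in when it is done.

```bash
mkdir -p pics; cat > h.py <<'E'
import numpy as np, cv2
from station import manip
def ray(cal,u,v,z):
    K=np.array(cal["intrinsics"]);R=np.array(cal["R"]);t=np.array(cal["t"])
    d=R.T@np.linalg.inv(K)@np.array([u,v,1.]);c=-R.T@t
    return c+d*(z-c[2])/d[2]
def proj(cal,X):
    K=np.array(cal["intrinsics"]);p=K@(np.array(cal["R"])@np.array(X,float)+np.array(cal["t"]));return p[:2]/p[2]
E
python3 - <<'E'
from h import *
ims=[]
for c in ("top","scene"):
    cal=manip.get_calibration(c); im=manip.camera(c); ims.append(im)
    cv2.imwrite(f"pics/{c}0.png",im[...,::-1])
    for q in ["straightedge","grip","board","stop_right","tape_measure","screw_tin","marker","offcut_1","masking_tape"]:
        for r in manip.masks_of(c,q)[:3]:
            if r["p"]<.3: continue
            m=r["mask"].astype(np.uint8); p=cv2.findNonZero(m)
            z={"board":.012,"grip":.052,"straightedge":.012}.get(q,.02)
            b=cv2.boxPoints(cv2.minAreaRect(p))
            print(c,q,round(r["p"],2),r["extent"],[np.round(ray(cal,*k,z)[:2],3).tolist() for k in b])
    print(np.round(-np.array(cal["R"]).T@np.array(cal["t"]),3))
print(manip.get_state())
E
```

```text
top straightedge 0.72 [337.8, 209.0, 422.8, 241.2] [[0.531, -0.108], [0.586, -0.385], [0.523, -0.395], [0.469, -0.119]]
top grip 0.7 [335.7, 210.3, 421.2, 242.0] [[0.526, -0.104], [0.577, -0.374], [0.517, -0.382], [0.467, -0.114]]
top board 0.81 [216.6, 186.7, 320.8, 251.6] [[0.453, 0.295], [0.662, 0.301], [0.664, -0.045], [0.455, -0.045]]
top stop_right 0.52 [283.4, 184.7, 299.3, 207.5] [[0.662, 0.064], [0.662, 0.027], [0.6, 0.027], [0.599, 0.064]]
top tape_measure 0.75 [150.1, 244.0, 176.1, 257.9] [[0.466, 0.525], [0.479, 0.438], [0.438, 0.43], [0.425, 0.517]]
top screw_tin 0.81 [422.7, 197.0, 446.4, 220.7] [[0.62, -0.401], [0.62, -0.479], [0.548, -0.476], [0.548, -0.398]]
top marker 0.64 [323.2, 155.1, 362.0, 161.8] [[0.759, -0.061], [0.778, -0.063], [0.767, -0.188], [0.748, -0.186]]
top offcut_1 0.76 [113.5, 240.9, 145.1, 269.2] [[0.436, 0.648], [0.48, 0.563], [0.424, 0.531], [0.38, 0.617]]
top masking_tape 0.65 [423.9, 253.8, 454.9, 281.9] [[0.433, -0.394], [0.434, -0.487], [0.348, -0.483], [0.347, -0.391]]
top masking_tape 0.62 [284.3, 185.8, 299.4, 204.7] [[0.662, 0.064], [0.6
[... 1263 characters left out ...]
ck': 1.0, 'joints': array([-7.55965962e+01,  2.02267396e+01,  9.35867788e+01, -7.98885880e-04,
        6.61867199e+01, -1.35735572e-01]), 'joint_velocities': array([-0.0056346 ,  0.01654131,  0.05548879,  0.04315667,  0.12930301,
        0.01454666]), 'joint_efforts': array([ 1.30463308e-03, -5.93774378e+01, -3.34576929e+01,  6.98385132e-02,
        1.56593439e-02, -3.54323035e-06]), 'tool_pos': array([ 0.15691771, -0.60499166,  0.21456957]), 'orientation': array([-1.79999760e+02,  7.30305765e-04,  1.45394619e+01]), 'contact_force': array([-0.32134859, -0.074113  , -0.23198766]), 'moment': array([ 0.01937196,  0.00535428, -0.00232488]), 'finger_force': 0.0, 'finger_gap': 0.09165731342107736}
```

View pics/top0.png

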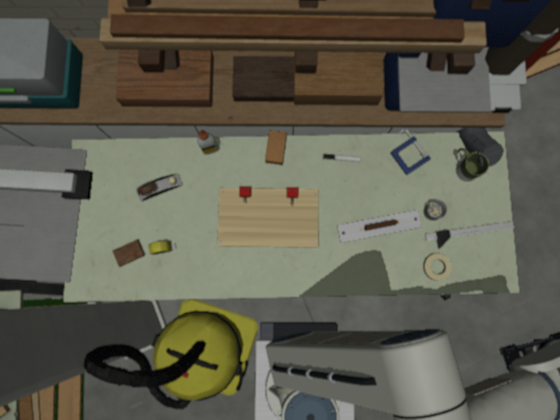

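View pics/scene0.png

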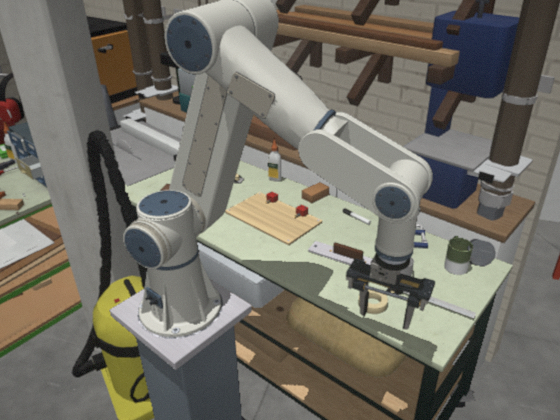

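The top view shows the straightedge at about (380,227), centre ≈ (0.525,-0.25), with yaw ≈ 11°. The board is at (268,218), ≈ (0.558,0.127), and the stops are at (245,192) and (292,192). In the scene view the arm is over the right-hand side and its path to the straightedge is clear. I'll move above the grip.

```bash
python3 -m pendant '{"grip":[1,1,1,1,1,1,1,1,1,1],"travel":[[1,1,0.1],[1,1,0.1],[1,1,0.1],[1,1,0.1],[1,1,0.1],[1,1,0.1],[1,1,0.1],[1,1,0.1],[1,1,0.1],[1,1,0.1]],"turn":[[0,0,0.48],[0,0,0.48],[0,0,0.48],[0,0,0.48],[0,0,0.48],[0,0,0.48],[0,0,0.48],[0,0,0.48],[0,0,0.48],[0,0,0.48]]}' | tail -8
python3 -m pendant '{"grip":[1,1,1,1,1,1],"travel":[[0.23,0.18,0],[0.23,0.18,0],[0.23,0.18,0],[0.23,0.18,0],[0.23,0.18,0],[0.23,0.18,0]],"turn":[[0,0,0],[0,0,0],[0,0,0],[0,0,0],[0,0,0],[0,0,0]]}' | tail -8
python3 - <<'E'
from h import *
s=manip.get_state();print(s["clock"],s["tool_pos"],s["orientation"])
cal=manip.get_calibration("wrist"); im=manip.camera("wrist"); cv2.imwrite("pics/w1.png",im[...,::-1])
for q,z in (("straightedge",.012),("grip",.012)):
    for r in manip.masks_of("wrist",q)[:2]:
        m=r["mask"].astype(np.uint8); b=cv2.boxPoints(cv2.minAreaRect(cv2.findNonZero(m)))
        print(q,round(r["p"],2),r["extent"],m.sum(),[np.round(ray(cal,*k,z)[:2],4).tolist() for k in b])
print(-np.array(cal["R"]).T@np.array(cal["t"]))
E
```

```text
clock: 2.0
tool_pos: [0.4594, -0.3026, 0.245]
orientation: [179.9, 0.0, 101.0]
contact_force: [0.7, -0.5, -0.0]
finger_gap: 0.0918
finger_force: 0.0
clock: 2.6
tool_pos: [0.5251, -0.2517, 0.2446]
orientation: [-180.0, 0.0, 100.4]
contact_force: [-0.1, 0.2, 0.2]
finger_gap: 0.0923
finger_force: 0.0
2.6 [ 0.52505241 -0.25172054  0.24462276] [-1.79982070e+02  4.16646619e-03  1.00420025e+02]
straightedge 0.89 [261.8, 61.8, 312.1, 284.6] 10803 [[0.4734, -0.1223], [0.5313, -0.1106], [0.5933, -0.3826], [0.5246, -0.3967]]
grip 0.89 [257.2, 61.3, 313.8, 284.2] 10981 [[0.4722, -0.1222], [0.531, -0.1095], [0.5972, -0.3819], [0.5274, -0.3973]]
[ 0.51253785 -0.18280556  0.41407865]
```

View pics/w1.png

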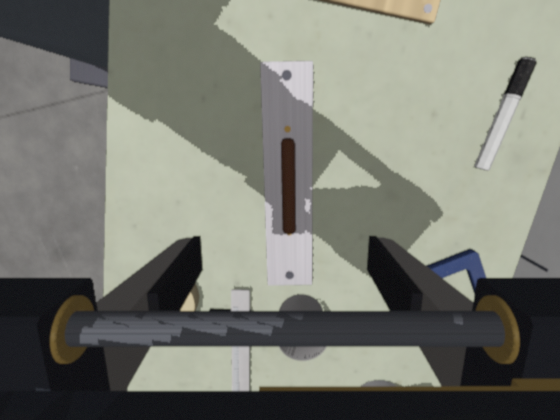

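The wrist picture shows the bar from (262,62) to (312,285). The dark grip runs from (288,139) to (289,233), with screws at (287,75) and (290,275).

```bash
python3 - <<'E'
from h import *
cal=manip.get_calibration("wrist")
im=cv2.imread("pics/w1.png")
a=ray(cal,287,75,.012);b=ray(cal,290,275,.012);print("screws",a,b,(a+b)/2,np.degrees(np.arctan2(*(a-b)[[1,0]])),np.linalg.norm(a-b))
m=(im.max(2)<60).astype(np.uint8);m[:,:270]=0;m[:,305:]=0;m[:130]=0;m[240:]=0
r=cv2.minAreaRect(cv2.findNonZero(m));bx=cv2.boxPoints(r)
P=np.array([ray(cal,*k,.052) for k in bx]);print(P[:,:2],P.mean(0),[np.linalg.norm(P[i]-P[i-1]) for i in range(4)])
g=[ray(cal,*k,.052) for k in((288,139),(289,233))];print(g)
E
```

```text
screws [ 0.50656464 -0.13019882  0.012     ] [ 0.5559868  -0.37519377  0.012     ] [ 0.53127572 -0.2526963   0.012     ] 101.40505856969709 0.24993014132040725
[[ 0.51364882 -0.20004219]
 [ 0.52640682 -0.19770751]
 [ 0.54622654 -0.30169543]
 [ 0.5325202  -0.30420036]] [ 0.5297006  -0.25091137  0.052     ] [np.float64(0.10585392455605126), np.float64(0.012969865968753045), np.float64(0.10585985425132138), np.float64(0.013933348588373324)]
[array([ 0.52002773, -0.19887487,  0.052     ]), array([ 0.54074002, -0.30394216,  0.052     ])]
```

```bash
python3 -m pendant '{"grip":[1,1,1,1,1,1,1,1,1,1],"travel":[[0.018,0,-0.1],[0.018,0,-0.2],[0.018,0,-0.35],[0.018,0,-0.5],[0.018,0,-0.6],[0.018,0,-0.68],[0.018,0,-0.72],[0.018,0,-0.755],[0.018,0,-0.755],[0.018,0,-0.755]],"turn":[[0,0,0.004],[0,0,0.004],[0,0,0.004],[0,0,0.004],[0,0,0.004],[0,0,0.004],[0,0,0.004],[0,0,0.004],[0,0,0.004],[0,0,0.004]]}' | tail -8
python3 -m pendant '{"grip":[0,0,0,0,0,0,0,0,0,0],"travel":[[0,0,0],[0,0,0],[0,0,0],[0,0,0],[0,0,0],[0,0,0],[0,0,0],[0,0,0],[0,0,0],[0,0,0]],"turn":[[0,0,0],[0,0,0],[0,0,0],[0,0,0],[0,0,0],[0,0,0],[0,0,0],[0,0,0],[0,0,0],[0,0,0]]}' 40 | tail -8
```

```text
clock: 3.75
tool_pos: [0.5319, -0.2513, 0.0189]
orientation: [179.9, 0.0, 101.2]
contact_force: [0.3, -0.4, 0.1]
finger_gap: 0.092
finger_force: 0.0
clock: 4.75
tool_pos: [0.5306, -0.2509, 0.018]
orientation: [-179.9, -0.0, 101.2]
contact_force: [-1.5, -0.1, 0.3]
finger_gap: 0.0158
finger_force: 40.0
```

```bash
python3 -m pendant '{"grip":[0,0,0,0,0,0,0,0,0,0],"travel":[[0,0,0.08],[0,0,0.2],[0,0,0.35],[0,0,0.5],[-0.03,0.15,0.6],[-0.06,0.3,0.7],[-0.1,0.45,0.77],[-0.1,0.55,0.77],[-0.1,0.6,0.77],[-0.1,0.6,0.77]],"turn":[[0,0,0],[0,0,0],[0,0,0],[0,0,-0.02],[0,0,-0.04],[0,0,-0.06],[0,0,-0.062],[0,0,-0.062],[0,0,-0.062],[0,0,-0.062]]}' | tail -8
python3 - <<'E'
from h import *
s=manip.get_state();print(s["clock"],s["tool_pos"],s["orientation"],s["finger_gap"])
cal=manip.get_calibration("wrist"); im=manip.camera("wrist"); cv2.imwrite("pics/w2.png",im[...,::-1]);np.savez("c2.npz",**{k:np.array(v) for k,v in cal.items()})
for q,z in (("board",.012),("stop_right",.042),("straightedge",.2)):
    for r in manip.masks_of("wrist",q)[:3]:
        m=r["mask"].astype(np.uint8); b=cv2.boxPoints(cv2.minAreaRect(cv2.findNonZero(m)))
        print(q,round(r["p"],2),r["extent"],[np.round(ray(cal,*k,z)[:2],4).tolist() for k in b])
E
```

```text
clock: 5.75
tool_pos: [0.5007, -0.0692, 0.2486]
orientation: [-180.0, -0.0, 90.2]
contact_force: [-0.8, -0.7, -5.7]
finger_gap: 0.0158
finger_force: 40.0
5.75 [ 0.50074481 -0.06917271  0.24857469] [-1.79951152e+02 -2.92280195e-02  9.01940304e+01] 0.015772328265873808
board 0.75 [340.9, 0.0, 431.5, 162.7] [[0.5701, -0.0463], [0.5668, 0.1338], [0.6624, 0.1318], [0.6776, -0.0489]]
stop_right 0.69 [369.1, 62.0, 431.5, 103.6] [[0.5904, 0.0626], [0.6552, 0.0627], [0.6599, 0.0211], [0.5932, 0.021]]
straightedge 0.96 [220.9, 0.0, 346.0, 385.4] [[0.4515, -0.2024], [0.4637, 0.0709], [0.5368, 0.0711], [0.5503, -0.2022]]
```

View pics/w2.png

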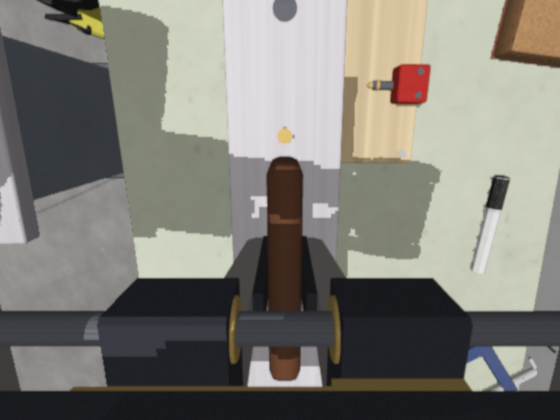

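The wrist picture shows the bar held straight, the right stop at (410,84) and its plunger tip at (368,85). The left stop is out of view, so I'll move back and left to see both.

```bash
python3 -m pendant '{"grip":[0,0,0,0,0,0,0],"travel":[[-0.07,0.1,0.08],[-0.14,0.2,0.15],[-0.2,0.35,0.15],[-0.2,0.4,0.15],[-0.2,0.4,0.15],[-0.2,0.4,0.15],[-0.2,0.4,0.15]],"turn":[[0,0,0],[0,0,0],[0,0,0],[0,0,0],[0,0,0],[0,0,0],[0,0,0]]}' | tail -8
python3 - <<'E'
from h import *
s=manip.get_state();print(s["clock"],s["tool_pos"],s["orientation"],s["finger_gap"])
cal=manip.get_calibration("wrist"); im=manip.camera("wrist"); cv2.imwrite("pics/w3.png",im[...,::-1]);np.savez("c3.npz",**{k:np.array(v) for k,v in cal.items()})
for q,z in (("board",.012),("stop_right",.042),("straightedge",.27)):
    for r in manip.masks_of("wrist",q)[:3]:
        m=r["mask"].astype(np.uint8); b=cv2.boxPoints(cv2.minAreaRect(cv2.findNonZero(m)))
        print(q,round(r["p"],2),r["extent"],[np.round(ray(cal,*k,z)[:2],4).tolist() for k in b])
E
```

```text
clock: 6.65
tool_pos: [0.4416, 0.0478, 0.2938]
orientation: [-180.0, 0.0, 90.0]
contact_force: [0.1, 0.2, -6.0]
finger_gap: 0.0157
finger_force: 40.0
6.65 [0.44160852 0.04784762 0.29375548] [-1.79965797e+02  3.18042593e-02  8.99736869e+01] 0.015683157888709037
board 0.59 [338.1, 1.0, 469.6, 240.4] [[0.518, -0.0439], [0.5183, 0.2677], [0.6683, 0.262], [0.6974, -0.0521]]
stop_right 0.9 [399.3, 163.3, 455.7, 196.1] [[0.5882, 0.0278], [0.5871, 0.0693], [0.6561, 0.0652], [0.6589, 0.0234]]
straightedge 0.83 [221.5, 1.6, 346.6, 386.3] [[0.4093, 0.18], [0.4746, 0.1799], [0.4858, -0.0632], [0.3975, -0.0631]]
```

View pics/w3.png

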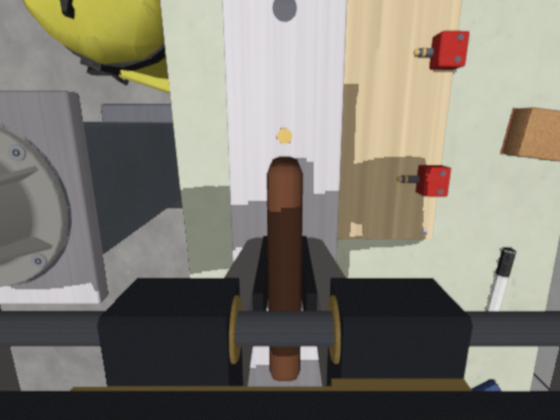

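The picture shows both stops: left block at (450,50) with its tip at about (415,52), right block at (433,180) with its tip at about (399,179). A zoomed crop should place them more precisely.

```bash
python3 - <<'E'
from h import *
im=cv2.imread("pics/w3.png")
a=cv2.resize(im[20:80,390:490],None,fx=4,fy=4,interpolation=2);b=cv2.resize(im[150:250,370:470],None,fx=4,fy=4,interpolation=2)
c=np.full((400,810,3),255,np.uint8);c[:240,:400]=a;c[:,410:]=b
cv2.imwrite("pics/z3.png",c[:,:800])
cal=dict(np.load("c3.npz"))
for n,u,v,z in(("tipL",415,51.5,.018),("tipR",399,179,.018)):print(n,ray(cal,u,v,z))
E
```

```text
tipL [0.60489071 0.20347542 0.018     ]
tipR [0.5987085  0.04279416 0.018     ]
```

View pics/z3.png

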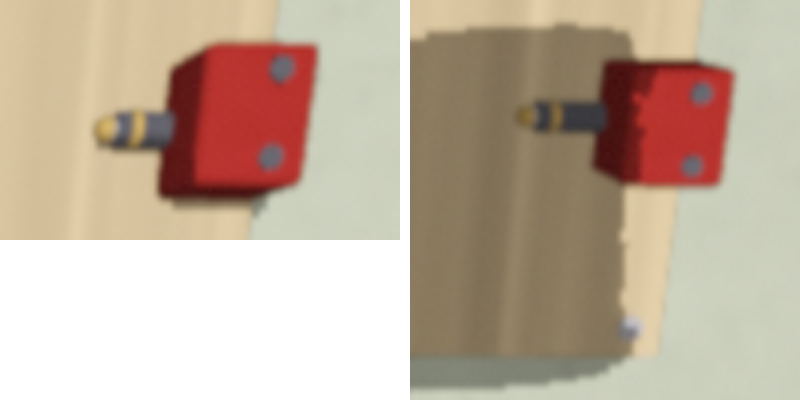

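```bash
python3 - <<'E'
from h import *
cal=dict(np.load("c3.npz"))
for n,u,v,z in(("tipL",414,52.5,.018),("tipR",396.75,179.25,.018),("L far+",469.5,31.25,.042),("L far-",465,65.5,.042),("L fr+",442.5,31.25,.042),("L fr-",438.75,66.5,.042),("R far+",450.75,168,.042),("R far-",447,196.25,.042),("R frbot-",(593-410)/4+370,150+168/4,.012),("L frbot-",429.75,69,.012),("board far-",431.5,239,.012)):print(n,ray(cal,u,v,z).round(4))
E
```

```text
tipL [0.6038 0.2023 0.018 ]
tipR [0.5957 0.0425 0.018 ]
L far+ [0.6574 0.2205 0.042 ]
L far- [0.6572 0.1834 0.042 ]
L fr+ [0.626  0.2205 0.042 ]
L fr- [0.626  0.1824 0.042 ]
R far+ [0.6555 0.061  0.042 ]
R far- [0.6552 0.0239 0.042 ]
R frbot- [0.6259 0.0233 0.012 ]
L frbot- [0.628 0.184 0.012]
board far- [ 0.6557 -0.0465  0.012 ]
```

```bash
python3 -m pendant '{"grip":[0,0,0,0,0,0,0,0,0,0],"travel":[[0.1,0.08,0],[0.2,0.16,-0.1],[0.29,0.23,-0.2],[0.311,0.249,-0.35],[0.311,0.249,-0.5],[0.311,0.249,-0.62],[0.311,0.249,-0.72],[0.311,0.249,-0.8],[0.311,0.249,-0.84],[0.311,0.249,-0.84]],"turn":[[0,0,-0.004],[0,0,-0.008],[0,0,-0.016],[0,0,-0.016],[0,0,-0.016],[0,0,-0.016],[0,0,-0.016],[0,0,-0.016],[0,0,-0.016],[0,0,-0.016]]}' | tail -8
python3 -m pendant '{"grip":[0,0,0,0,0,0],"travel":[[0,0,-0.01],[0,0,-0.02],[0,0,-0.03],[0,0,-0.033],[0,0,-0.036],[0,0,-0.036]],"turn":[[0,0,0],[0,0,0],[0,0,0],[0,0,0],[0,0,0],[0,0,0]]}' | tail -8
```

```text
clock: 7.85
tool_pos: [0.5338, 0.1232, 0.0407]
orientation: [-179.8, 0.0, 87.1]
contact_force: [-0.1, -0.1, -5.4]
finger_gap: 0.016
finger_force: 40.0
clock: 8.45
tool_pos: [0.5347, 0.1238, 0.0314]
orientation: [180.0, -0.0, 87.2]
contact_force: [0.1, 0.1, -6.3]
finger_gap: 0.0155
finger_force: 40.0
```

```bash
python3 -m pendant '{"grip":[0,0,0],"travel":[[0,0,-0.002],[0,0,-0.003],[0,0,-0.004]],"turn":[[0,0,0],[0,0,0],[0,0,0]]}' | tail -8
python3 -m pendant '{"grip":[0,0,0],"travel":[[0,0,-0.001],[0,0,-0.001],[0,0,-0.001]],"turn":[[0,0,0],[0,0,0],[0,0,0]]}' | tail -8
```

```text
clock: 8.75
tool_pos: [0.5347, 0.1237, 0.0302]
orientation: [180.0, 0.0, 87.2]
contact_force: [-1.8, -1.4, -0.9]
finger_gap: 0.0154
finger_force: 40.0
clock: 9.05
tool_pos: [0.5347, 0.1236, 0.0301]
orientation: [180.0, 0.0, 87.2]
contact_force: [-3.2, -2.2, 1.9]
finger_gap: 0.0155
finger_force: 40.0
```

It's on the board. I'll open a little so it settles flat, take a look, then grip again lightly.

```bash
python3 -m pendant '{"grip":[0.35,0.35,0.35,0.35,0.35],"travel":[[0,0,0],[0,0,0],[0,0,0],[0,0,0],[0,0,0]],"turn":[[0,0,0],[0,0,0],[0,0,0],[0,0,0],[0,0,0]]}' | tail -8
python3 - <<'E'
from h import *
s=manip.get_state();print(s["tool_pos"],s["contact_force"],s["moment"])
cal=manip.get_calibration("wrist"); im=manip.camera("wrist"); cv2.imwrite("pics/w4.png",im[...,::-1]);np.savez("c4.npz",**{k:np.array(v) for k,v in cal.items()})
E
```

```text
clock: 9.55
tool_pos: [0.5347, 0.1238, 0.0298]
orientation: [180.0, -0.0, 87.2]
contact_force: [-0.9, -0.4, -0.5]
finger_gap: 0.0322
finger_force: 0.0
[0.53471471 0.12376092 0.02979002] [-0.92095411 -0.37098084 -0.5181018 ] [-0.07573116 -0.10500184 -0.02530222]
```

View pics/w4.png

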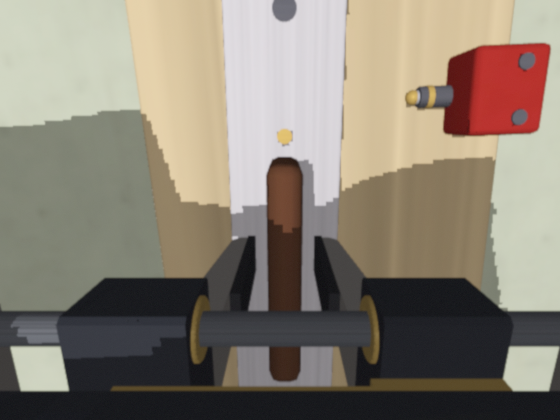

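The bar lies flat on the board, clear of the left plunger; its tip is at (405,98) and the bar edge at about (343,98).

```bash
python3 - <<'E'
from h import *
cal=dict(np.load("c4.npz"))
print(ray(cal,405,98,.018),ray(cal,343,98,.024),ray(cal,346,10,.024),ray(cal,340,170,.024))
E
python3 -m pendant '{"grip":[0,0,0,0,0],"travel":[[0,0,0],[0,0,0],[0,0,0],[0,0,0],[0,0,0]],"turn":[[0,0,0],[0,0,0],[0,0,0],[0,0,0],[0,0,0]]}' 15 | tail -8
python3 -m pendant '{"grip":[0,0,0,0,0,0,0,0,0,0],"travel":[[0.01,0,0],[0.02,0,0],[0.03,0,0],[0.04,0,0],[0.045,0,0],[0.05,0,0],[0.055,0,0],[0.06,0,0],[0.06,0,0],[0.06,0,0]],"turn":[[0,0,0],[0,0,0],[0,0,0],[0,0,0],[0,0,0],[0,0,0],[0,0,0],[0,0,0],[0,0,0],[0,0,0]]}' | tail -8
python3 -c "
from h import *
s=manip.get_state();print(s['tool_pos'],s['contact_force'],s['moment'])"
```

```text
[0.60222488 0.20306097 0.018     ] [0.56866025 0.20433181 0.024     ] [0.57032668 0.24426074 0.024     ] [0.5668393  0.16770497 0.024     ]
clock: 10.1
tool_pos: [0.5347, 0.1237, 0.0298]
orientation: [180.0, 0.0, 87.2]
contact_force: [0.9, 0.1, -0.7]
finger_gap: 0.0157
finger_force: 15.0
clock: 11.1
tool_pos: [0.5493, 0.1234, 0.0298]
orientation: [-179.6, 0.1, 87.1]
contact_force: [-12.0, 1.1, 13.6]
finger_gap: 0.016
finger_force: 15.0
[0.54926526 0.12335664 0.02980788] [-12.00918413   1.10428032  13.64351975] [-0.04385241  1.99436909  0.00351675]
```

```bash
python3 -m pendant '{"grip":[0,0,0,0],"travel":[[0,0,0.003],[0,0,0.004],[0,0,0.004],[0,0,0.004]],"turn":[[0,0,0],[0,0,0],[0,0,0],[0,0,0]]}' | tail -8
python3 -c "
from h import *
s=manip.get_state();print(s['tool_pos'],s['contact_force'],s['moment'])"
```

```text
clock: 11.5
tool_pos: [0.5526, 0.1237, 0.0307]
orientation: [-180.0, 0.0, 87.2]
contact_force: [0.3, -0.6, -4.7]
finger_gap: 0.0162
finger_force: 15.0
[0.55258221 0.12367618 0.03068216] [ 0.26416982 -0.5765589  -4.65242882] [-0.00670907 -0.07450918 -0.0071687 ]
```

```bash
python3 -m pendant '{"grip":[0,0,0],"travel":[[0,0,-0.0015],[0,0,-0.0015],[0,0,-0.0015]],"turn":[[0,0,0],[0,0,0],[0,0,0]]}' | tail -8
python3 -m pendant '{"grip":[0,0,0,0,0,0,0],"travel":[[0.005,0,0],[0.01,0,0],[0.015,0,0],[0.02,0,0],[0.025,0,0],[0.03,0,0],[0.03,0,0]],"turn":[[0,0,0],[0,0,0],[0,0,0],[0,0,0],[0,0,0],[0,0,0],[0,0,0]]}' | tail -8
python3 -c "
from h import *
s=manip.get_state();print(s['tool_pos'],s['contact_force'],s['moment'])"
```

```text
clock: 11.8
tool_pos: [0.5526, 0.1237, 0.0304]
orientation: [-180.0, 0.0, 87.2]
contact_force: [0.3, -1.3, -5.2]
finger_gap: 0.0161
finger_force: 15.0
clock: 12.5
tool_pos: [0.5619, 0.1237, 0.0305]
orientation: [180.0, -0.0, 87.2]
contact_force: [0.2, -0.0, -5.0]
finger_gap: 0.0158
finger_force: 15.0
[0.56189942 0.12373381 0.03054924] [ 0.24255859 -0.00716177 -4.95147428] [-0.04477398 -0.10874525 -0.02300643]
```

```bash
python3 -m pendant '{"grip":[0,0,0],"travel":[[0,0,-0.001],[0,0,-0.0015],[0,0,-0.0015]],"turn":[[0,0,0],[0,0,0],[0,0,0]]}' | tail -8
python3 -m pendant '{"grip":[0,0,0,0,0,0],"travel":[[0.003,0,0],[0.006,0,0],[0.009,0,0],[0.01,0,0],[0.01,0,0],[0.01,0,0]],"turn":[[0,0,0],[0,0,0],[0,0,0],[0,0,0],[0,0,0],[0,0,0]]}' | tail -8
python3 -c "
from h import *
s=manip.get_state();print(s['tool_pos'],s['contact_force'],s['moment'])"
```

```text
clock: 12.8
tool_pos: [0.5615, 0.1237, 0.03]
orientation: [-180.0, 0.0, 87.2]
contact_force: [-0.7, 0.2, -6.1]
finger_gap: 0.0159
finger_force: 15.0
clock: 13.4
tool_pos: [0.5646, 0.1237, 0.0301]
orientation: [-180.0, 0.0, 87.2]
contact_force: [-0.5, 0.4, -4.4]
finger_gap: 0.0158
finger_force: 15.0
[0.56458732 0.12371011 0.03006007] [-0.45221122  0.39318377 -4.4082805 ] [-0.01967432 -0.09808942  0.024955  ]
```

```bash
python3 -m pendant '{"grip":[0,0,0],"travel":[[0,0,-0.001],[0,0,-0.0015],[0,0,-0.0015]],"turn":[[0,0,0],[0,0,0],[0,0,0]]}' | tail -8
python3 -m pendant '{"grip":[0,0,0,0],"travel":[[0.003,0,0],[0.006,0,0],[0.006,0,0],[0.006,0,0]],"turn":[[0,0,0],[0,0,0],[0,0,0],[0,0,0]]}' | tail -8
python3 -c "
from h import *
s=manip.get_state();print(s['tool_pos'],s['contact_force'],s['moment'])"
```

```text
clock: 13.7
tool_pos: [0.5646, 0.1237, 0.0297]
orientation: [-180.0, 0.0, 87.2]
contact_force: [-1.1, -0.9, -3.8]
finger_gap: 0.0159
finger_force: 15.0
clock: 14.1
tool_pos: [0.566, 0.1237, 0.0298]
orientation: [-179.9, 0.0, 87.2]
contact_force: [-4.9, 0.8, 1.7]
finger_gap: 0.016
finger_force: 15.0
[0.56597349 0.12368206 0.02975543] [-4.86572416  0.76763267  1.66517205] [-0.10525673  0.83550546  0.03270453]
```

```bash
cat > rd.py <<'E'
from h import *
s=manip.get_state();print("RD",s['clock'],s['tool_pos'].round(5),s['orientation'].round(2),s['contact_force'].round(2),s['moment'].round(3))
E
for i in 1; do python3 -m pendant '{"grip":[0,0,0],"travel":[[0.004,0,0.0005],[0.004,0,0.0005],[0.004,0,0.0005]],"turn":[[0,0,0],[0,0,0],[0,0,0]]}' >/dev/null; python3 rd.py; python3 -m pendant '{"grip":[0,0,0],"travel":[[0.004,0,0.0005],[0.004,0,0.0005],[0.004,0,0.0005]],"turn":[[0,0,0],[0,0,0],[0,0,0]]}' >/dev/null; python3 rd.py;done
python3 - <<'E'
from h import *
cal=manip.get_calibration("wrist"); im=manip.camera("wrist");np.savez("c5.npz",**{k:np.array(v) for k,v in cal.items()})
cal2=manip.get_calibration("top"); im2=manip.camera("top")
a=cv2.resize(im[20:180,310:470],(400,400),interpolation=2)
c=proj(cal2,[.6,.12,.02]).astype(int);b=cv2.resize(im2[c[1]-25:c[1]+25,c[0]-25:c[0]+25],(400,400),interpolation=2)
cv2.imwrite("pics/z5.png",np.hstack([a,b])[...,::-1])
E
```

```text
RD 14.4 [0.56816 0.12372 0.02978] [ 1.7995e+02 -1.0000e-02  8.7160e+01] [-0.81  0.68 -3.81] [-0.107  0.002 -0.025]
RD 14.7 [0.56882 0.1237  0.0298 ] [-180.      0.     87.17] [-0.58  0.51 -5.13] [-0.035  0.099  0.021]
```

View pics/z5.png

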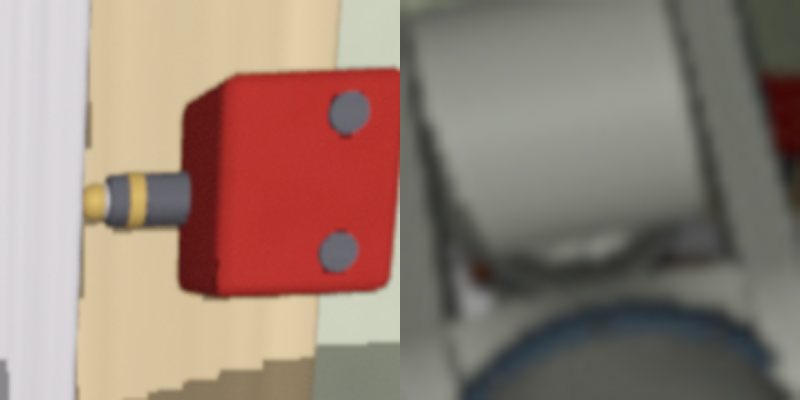

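The crop shows the left tip practically meeting the bar's edge at (83,200). The top view is blocked by the arm. From here I go by feel in small steps, letting the bar rest on the board.

```bash
python3 -m pendant '{"grip":[0,0,0],"travel":[[0,0,-0.001],[0,0,-0.0015],[0,0,-0.0015]],"turn":[[0,0,0],[0,0,0],[0,0,0]]}' >/dev/null; python3 rd.py
python3 -m pendant '{"grip":[0,0,0],"travel":[[0.003,0,0],[0.003,0,0],[0.003,0,0]],"turn":[[0,0,0],[0,0,0],[0,0,0]]}' >/dev/null; python3 rd.py
python3 -m pendant '{"grip":[0,0,0],"travel":[[0.003,0,0],[0.003,0,0],[0.003,0,0]],"turn":[[0,0,0],[0,0,0],[0,0,0]]}' >/dev/null; python3 rd.py
```

```text
RD 15.1 [0.56875 0.12368 0.02977] [-180.      0.     87.17] [-3.8  -0.11  1.88] [-0.179  0.567  0.079]
RD 15.4 [0.56878 0.1237  0.02974] [-1.799e+02  1.000e-02  8.716e+01] [-7.39 -0.12  6.02] [-0.053  1.113 -0.004]
RD 15.7 [0.56884 0.12368 0.02976] [-1.7981e+02  3.0000e-02  8.7160e+01] [-9.9   0.56  9.34] [-0.073  1.643  0.07 ]
```

```bash
python3 -m pendant '{"grip":[0,0,0],"travel":[[0,0,0.001],[0,0,0.002],[0,0,0.002]],"turn":[[0,0,0],[0,0,0],[0,0,0]]}' >/dev/null; python3 rd.py
python3 -m pendant '{"grip":[0,0,0],"travel":[[0,0,0.0005],[0,0,0.0005],[0,0,0.0005]],"turn":[[0,0,0],[0,0,0],[0,0,0]]}' >/dev/null; python3 rd.py
python3 -m pendant '{"grip":[0,0],"travel":[[0,0,0],[0,0,0]],"turn":[[0,0,0],[0,0,0]]}' >/dev/null; python3 rd.py
```

```text
RD 16.0 [0.56986 0.12366 0.02977] [-1.7992e+02  1.0000e-02  8.7160e+01] [-5.78  0.37 -2.22] [-0.008  0.915 -0.008]
RD 16.3 [0.57024 0.12367 0.02984] [-1.7995e+02  1.0000e-02  8.7160e+01] [-3.67  0.49 -6.92] [-0.014  0.763  0.043]
RD 16.5 [0.5703  0.12366 0.02992] [-1.7996e+02  1.0000e-02  8.7160e+01] [-4.19  0.76 -7.94] [ 0.014  0.769 -0.049]
```

```bash
python3 -m pendant '{"grip":[0,0,0],"travel":[[0,0,-0.0005],[0,0,-0.001],[0,0,-0.001]],"turn":[[0,0,0],[0,0,0],[0,0,0]]}' >/dev/null; python3 rd.py
python3 -m pendant '{"grip":[0,0],"travel":[[0,0,-0.0005],[0,0,-0.0005]],"turn":[[0,0,0],[0,0,0]]}' >/dev/null; python3 rd.py
for i in 1 2 3; do python3 -m pendant '{"grip":[0],"travel":[[0,0,0]],"turn":[[0,0,0]]}' >/dev/null; python3 rd.py; done
```

```text
RD 16.8 [0.57047 0.12365 0.02986] [-1.7998e+02  1.0000e-02  8.7170e+01] [-2.95 -0.31 -7.02] [-0.026  0.832  0.039]
RD 17.0 [0.57059 0.12367 0.02982] [-180.      0.     87.17] [-3.53 -0.32 -5.81] [-0.043  0.853  0.007]
RD 17.1 [0.57059 0.1237  0.02983] [-180.      0.     87.17] [-3.25 -0.18 -6.37] [-0.113  0.857 -0.003]
RD 17.2 [0.57062 0.12369 0.02983] [180.     0.    87.17] [-4.07  0.65 -6.77] [-0.153  0.846  0.029]
RD 17.3 [0.57065 0.1237  0.02982] [180.     0.    87.17] [-3.84 -0.25 -6.86] [-0.089  0.829  0.058]
```

```bash
python3 -m pendant '{"grip":[0,0,0],"travel":[[0,0,-0.0005],[0,0,-0.001],[0,0,-0.001]],"turn":[[0,0,0],[0,0,0],[0,0,0]]}' >/dev/null; python3 rd.py
python3 -m pendant '{"grip":[0,0,0],"travel":[[-0.0005,0,-0.0005],[-0.001,0,-0.0005],[-0.001,0,-0.0005]],"turn":[[0,0,0],[0,0,0],[0,0,0]]}' >/dev/null; python3 rd.py
```

```text
RD 17.6 [0.57066 0.12371 0.02976] [180.    -0.    87.16] [-6.29  0.03 -2.64] [-0.216  0.982  0.021]
RD 17.9 [0.57065 0.12372 0.02977] [179.96  -0.    87.17] [-4.71 -0.14 -0.82] [-0.189  0.965  0.016]
```

```bash
python3 -m pendant '{"grip":[0,0,0],"travel":[[-0.001,0,0],[-0.0025,0,0],[-0.0025,0,0]],"turn":[[0,0,0],[0,0,0],[0,0,0]]}' >/dev/null; python3 rd.py
python3 -m pendant '{"grip":[0.3,0.6,0.6,0.6,0.6,0.6],"travel":[[0,0,0],[0,0,0],[0,0,0],[0,0,0],[0,0,0],[0,0,0]],"turn":[[0,0,0],[0,0,0],[0,0,0],[0,0,0],[0,0,0],[0,0,0]]}' |tail -3; python3 rd.py
python3 - <<'E'
from h import *
cal=manip.get_calibration("wrist"); im=manip.camera("wrist");cv2.imwrite("pics/w6.png",im[...,::-1])
E
```

```text
RD 18.2 [0.57056 0.12375 0.02978] [ 1.7989e+02 -2.0000e-02  8.7170e+01] [-1.52 -2.89 -1.68] [-0.411  0.382  0.018]
contact_force: [0.3, 1.0, 0.3]
finger_gap: 0.0551
finger_force: 0.0
RD 18.8 [0.56964 0.12374 0.02934] [179.99  -0.    87.17] [0.3  0.97 0.28] [-0.057 -0.121 -0.05 ]
```

View pics/w6.png

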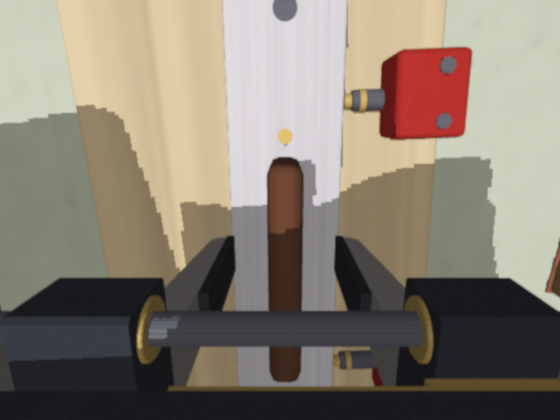

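The bar seems to touch both tips, at (344,100) and (333,358). I'll lift clear and check from above, on the stops' side.

```bash
python3 -m pendant '{"grip":[1,1,1,1,1,1,1,1,1,1],"travel":[[0,0,0],[0,0,0.05],[0,0,0.12],[0,0,0.2],[0,0,0.3],[0.05,-0.1,0.35],[0.15,-0.2,0.35],[0.2,-0.25,0.35],[0.2,-0.25,0.35],[0.2,-0.25,0.35]],"turn":[[0,0,0],[0,0,0],[0,0,0],[0,0,0],[0,0,0],[0,0,0],[0,0,0],[0,0,0],[0,0,0],[0,0,0]]}' |tail -7
python3 -m pendant '{"grip":[1,1,1],"travel":[[0,0,0],[0,0,0],[0,0,0]],"turn":[[0,0,0],[0,0,0],[0,0,0]]}' >/dev/null
python3 - <<'E'
from h import *
cal=manip.get_calibration("wrist"); im=manip.camera("wrist");cv2.imwrite("pics/w7.png",im[...,::-1]);np.savez("c7.npz",**{k:np.array(v) for k,v in cal.items()})
T=[]
for X in([.604,.2025,.018],[.596,.0425,.018]):
    u,v=proj(cal,X).astype(int);print(u,v);u=min(max(u,40),520);v=min(max(v,40),380)
    T.append(cv2.resize(im[v-40:v+40,u-40:u+40],(400,400),interpolation=2))
cv2.imwrite("pics/z7.png",np.hstack(T)[...,::-1])
E
```

```text
clock: 19.85
tool_pos: [0.6291, 0.0487, 0.1348]
orientation: [-180.0, -0.0, 87.1]
contact_force: [-0.3, 0.3, -0.1]
finger_gap: 0.0918
finger_force: 0.0
242 14
248 212
```

View pics/z7.png

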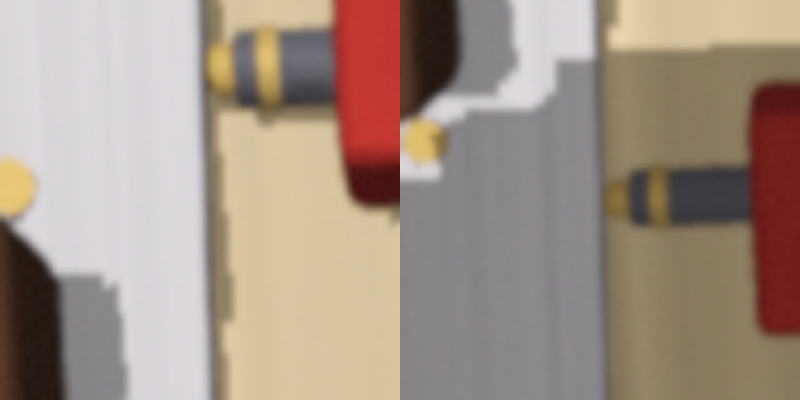

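```bash
python3 - <<'E'
from h import *
c7=dict(np.load("c7.npz"));c3=dict(np.load("c3.npz"));c4=dict(np.load("c4.npz"))
def f(c,u,v): return ray(c,u,v,.018)[:2].round(4)
# gold ring centre (on the plunger or its sleeve) and tip
print("now L tip,ring",f(c7,202+207/5,14),f(c7,202+267/5,13))
print("now R tip,ring",f(c7,208+205/5,172+197/5),f(c7,208+257/5,172+195/5))
print("w3 L",f(c3,390+96/4,52.5),f(c3,390+138/4,52.5)," R",f(c3,370+107/4,179.25),f(c3,370+147/4,179.25))
E
```

```text
now L tip,ring [0.6048 0.203 ] [0.6142 0.2033]
now R tip,ring [0.597  0.0436] [0.6064 0.0435]
w3 L [0.6038 0.2023] [0.6169 0.2023]  R [0.5957 0.0425] [0.6094 0.0424]
```

Both tips have moved back about 1 mm from where they were relaxed, which matches the roughly even spring force I felt at both. The robot is clear of everything, so I'm handing in.

```bash
python3 -c "
from station import manip
print(manip.close_job())"
```

```text
the job is handed in; nothing more can be done
None
```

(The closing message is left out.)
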